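# Make the mandoline slicer safe to put away

### The job

Slicing is over, so make the mandoline safe to put away: run its food holder all the way down the rails against the bottom bar, where it covers the blade, and squeeze the thickness selector's catch and slide the selector downhill until it is fully home against the stop inside its guide, so that the feed plate closes over the blade and the catch springs out into its lock when you let go. The stop is set to suit the blade and cannot be seen: feel for it gently, do not force the selector, and leave the other things on the table where they lie.

Things in the scene. Friction and masses are not known exactly. Their poses are not given: they have to be found in the camera images.
- mandoline: Mandoline slicer, stainless and black plastic; firm on the table. Rails 402 mm long, 126 mm wide over both; deck slopes 0.36 rad. Origin on the table under the deck's middle, where the deck plane (level with the blade) is 112 mm up; rail tops stand 6 mm off that plane. x: across to the selector's side; y: level, towards the raised end with the loop handle; z: up.
- holder_knob (a point): Centre of the grey round knob (37 mm across, from 13 mm under to 15 mm over this point) on the black food holder, midway between the rails, 69 mm off the deck plane; 25 mm below it is the top of a 70 mm round tower. Axes = the deck's: x across to the selector's side, y uphill along the rails, z square off the deck.
- holder (a joint): How far the food holder has run down the rails (m): 0 at the top, 0.268 against the black bottom bar. About 3 N of friction; stays where it is left. Its plate is 126 mm wide, 96 mm long, 8 to 16 mm off the deck plane; while it stands beside the selector it fills the finger's room on the rail side.
- selector_grip (a point): Where to squeeze the thickness selector, 83 mm from the centre line, 34 mm off the deck plane. Two upright tabs, 26 mm long on y, 10 to 52 mm off that plane: fixed black tab, outer face 14 mm to +x of this point; grey sprung catch tab, 16 mm to -x. A 4 mm wide finger rest stands 4 mm out from each face, 14 to 18 mm downhill of this point. Axes as for the holder knob: squeeze along x, slide along -y.
- selector (a joint): How far the selector has slid downhill along its guide (m): 0 at the upper end. It meets its hidden stop (home) somewhere between 0.040 and 0.080, set anew for every blade and shown by nothing outside. About 3 N to slide while the catch is squeezed; else its tooth drops into the next of the notches, 8 mm apart, and holds it firmly.
- catch (a joint): Place of the catch tab (m), + towards the fixed tab: 0 in a notch; 0.003 on the land between two; over 0.0035 clear to slide; 0.006 fully squeezed; -0.004 sprung out into the lock, which happens only when it is let go within 2 mm of home and so shows that the selector is home. A spring drives it outward with 10 N at -0.004, 12 N at 0, 16 N at 0.006.
- guide: Black housing beside the +x rail in which the selector runs, 38 mm wide, 143 mm long, 20 mm tall, top 6 mm off the deck plane, a 4 mm cap on each end. It holds the hidden stop and the notches, which may bear no more than 30 N. Origin under its middle, 14 mm below the deck plane; axes as for the holder knob.
- cartridge: Bystander: spare comb blade in a black holder, 34 x 112 x 7 mm, lying. Origin under its middle.
- peeler: Bystander: Y-shaped peeler, 140 mm long, lying. Origin under the end of its handle, near its middle.
- onion: Bystander: onion, 80 mm across, 76 mm tall. Origin under its middle.
- bowl: Bystander: steel bowl, 170 mm across, 65 mm tall. Origin under its middle.
- can: Bystander: tin can, 73 mm across, 105 mm tall. Origin under its middle.
- tub: Bystander: open white tub, 110 mm across, 70 mm tall. Origin under its middle.
- scraper: Bystander: dough scraper with wooden back, 93 x 154 x 20 mm, lying. Origin near the middle of its underside.

How it is judged:
At the end, for the whole second after the job is handed in: The food holder is within 4 mm of the bottom bar, and the selector is home with its catch sprung out into the lock (catch below -2.5 mm), which is possible only within about 2 mm of its stop (value of joint holder above 0.264 m and value of joint catch below -0.0025 m); the robot touches nothing.
It fails at once if the selector is forced: its guide (stop or notches) bears more than 30 N (contact force between guide and anything else above 30 N).
It fails at once if another thing on the table is moved by more than 30 mm (distance of any of cartridge, peeler, onion, bowl, can, tub, scraper from where it was at the start of the episode above 0.03 m).
It also fails if it takes over 48 s, if anything falls off the work surface, if the arm or the gripper's body presses on something with over 40 N, if the wrist force passes 120 N, or if a joint passes its speed limit or range.

### The arm

A 7-joint arm with a two-finger parallel gripper is mounted at the origin on the work surface. World frame = base frame: x ahead of the robot, y to its left, z up, the work surface at z = 0. Lengths are in m, angles in rad, forces in N, time in s.
With the tool pointing down it reaches from about 0.4 to 0.9 m from the base axis. Payload 5.5 kg.
Tool frame: the origin (TCP) lies midway between the tips of the shut fingers; the grasp point (between the pads) lies 19 mm behind it (manip.grip_depth is the distance from the TCP to the grasp point, in m); z points along the fingers, x is the direction in which the jaws open and shut, and the axes are right-handed (so a half turn about z gives the same grasp; the last joint's range is limited). The gripper opens to 92 mm and grips with 3 to 60 N. Pads are 19 mm wide; open, the fingers measure 130 mm over their backs; the gripper's body (75 mm by 190 mm) begins 47 mm behind the grasp point.
Start: joints at [-0.856, 0.501, -0.427, 1.55, 0.221, 1.138, -0.21], TCP at [0.284, 0.585, 0.227] pointing down, gripper open.
Joint ranges: [-2.88, 2.88], [-0.31, 2.03], [-1.54, 1.56], [0.2, 2.42], [-1.41, 4.55], [0.19, 2.02], [-2.57, 2.57]. Speed limits (rad/s): [2.57, 2.57, 3.14, 3.14, 3.14, 3.14, 3.14].

### API

Orientations are given as a unit quaternion [x, y, z, w].
In Python, from bench import manip, effector, viewer gives the robot as it stands. Calls block until the motion is done:
- manip.move_pose(position, orientation): joint-space move of the TCP to a pose.
- manip.servo_line(position, ori=None, vel=0.15): straight line of the TCP; ori=None keeps the orientation; vel is the mean speed in m/s.
- manip.movej(angles): joint-space move.
- effector.open_jaws() and effector.close(f_grip=None): open the fingers fully, or close them until they stop; f_grip is the grip in N (None keeps the last).
- manip.sleep(seconds).
- manip.solve_ik(position, orientation): joint angles nearest the present ones, or None.
- viewer.get_image(name): name is "side" or "top" or "wrist"; returns the picture (384x512x3 uint8, red, green, blue); there is no depth.
- viewer.get_calibration(name): a dict with "vfov" (degrees; the focal length in pixels is half the picture's height over the tangent of half this angle, whatever the lens; pixels are square), "cx", "cy" (the principal point, pixels), "eye" and "attitude" of the camera in the world. Camera axes: x right, y down, z forward; pixel columns grow to the right and rows downward; lengths in m; the calibration is good to about 2 mm. A picture is of the moment at which its call begins: read the wrist's pose just before it. get_calibration takes no time and is no camera call; for the wrist camera it gives the pose at the moment of the call.
A pose or a line that the arm cannot do raises manip.PlanningError and nothing moves.
- manip.hand_in(): hands the job in, once; it reports no verdict.
Readings, each from a call of its own:
- manip.current_clock(): time.
- manip.current_q(): joint angles.
- manip.current_joint_velocities(): joint speeds.
- manip.current_tau(): joint torques, N m.
- manip.current_tool_pos(): TCP position.
- manip.current_tcp_rot(): TCP orientation.
- manip.current_force(): force on the tool from outside, world axes, zero at the start.
- manip.current_wrist_torque(): the same for the moment, N m.
- manip.current_finger_gap(): finger opening in m.
Only numpy, scipy, OpenCV 4.12 (cv2) and the standard library are available. Lean on these libraries where they do the work, as an engineer would, in place of code of your own. Each camera call takes 0.05 s, during which the arm holds its last target.

## Working session

There is one attempt and no reset: what is moved stays moved. The work goes in short steps, each a Python script; the robot and the scene stay as the last script left them, time stands still between calls to the robot, and variables do not carry over. Pictures are saved under pics/ and viewed, and the job is handed in when it is done.

```bash
ls; mkdir -p pics; python3 - <<'E'
from bench import manip, effector, viewer
import cv2
for n in ("side","top","wrist"):
    c=viewer.get_calibration(n); print(n,c)
    cv2.imwrite(f"pics/{n}0.png",viewer.get_image(n)[:,:,::-1])
print(manip.current_clock(),manip.current_tool_pos(),manip.current_tcp_rot(),manip.current_force(),manip.grip_depth)
E
```

```text
pics
side {'vfov': 44.31109585280267, 'cx': 251.28861918027295, 'cy': 191.39823319636082, 'eye': array([ 0.46112303, -0.95501069,  0.72595711]), 'attitude': array([ 0.86453821, -0.03249748,  0.02936792, -0.5006547 ])}
top {'vfov': 47.794377285069224, 'cx': 253.2192606977003, 'cy': 195.43826730817617, 'eye': array([0.49031432, 0.07229229, 1.45768659]), 'attitude': array([ 0.71237161, -0.70122009,  0.023589  , -0.01614417])}
wrist {'vfov': 63.37351089833453, 'cx': 265.19360784458024, 'cy': 193.9842955623874, 'eye': array([0.21088067, 0.6196354 , 0.38403911]), 'attitude': array([0.83757354, 0.52490771, 0.07986416, 0.12870185])}
0.15 [0.28358576 0.58427931 0.22591746] [ 8.47515839e-01  5.30769581e-01 -6.38483128e-04  3.83523638e-04] [-0.32457688  0.03932725 -0.1018973 ] 0.0188
```

View pics/side0.png

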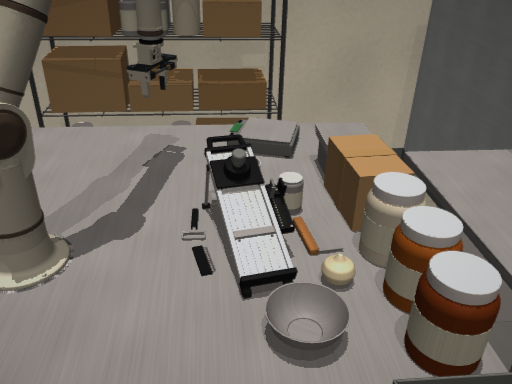

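View pics/top0.png

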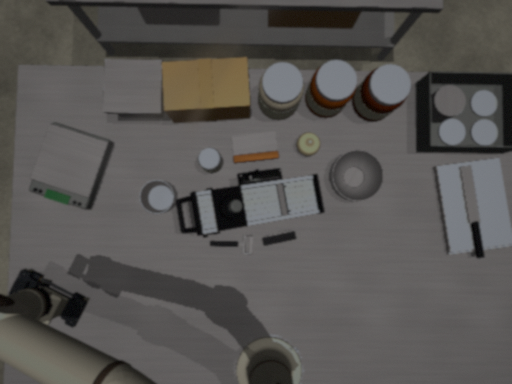

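View pics/wrist0.png

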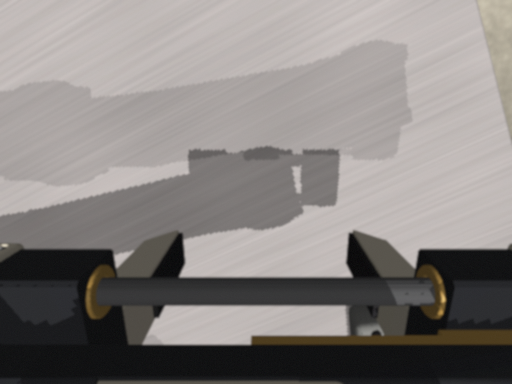

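```bash
python3 - <<'E'
import cv2
a=cv2.imread("pics/top0.png")[130:270,130:345]
a=cv2.convertScaleAbs(a,alpha=1.6,beta=10)
cv2.imwrite("pics/top0c.png",cv2.resize(a,None,fx=3.7,fy=3.7,interpolation=cv2.INTER_CUBIC))
a=cv2.imread("pics/side0.png")[125:300,180:360]
cv2.imwrite("pics/side0c.png",cv2.resize(a,None,fx=3.4,fy=3.4,interpolation=cv2.INTER_CUBIC))
E
```

```text
(no output)
```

View pics/top0c.png

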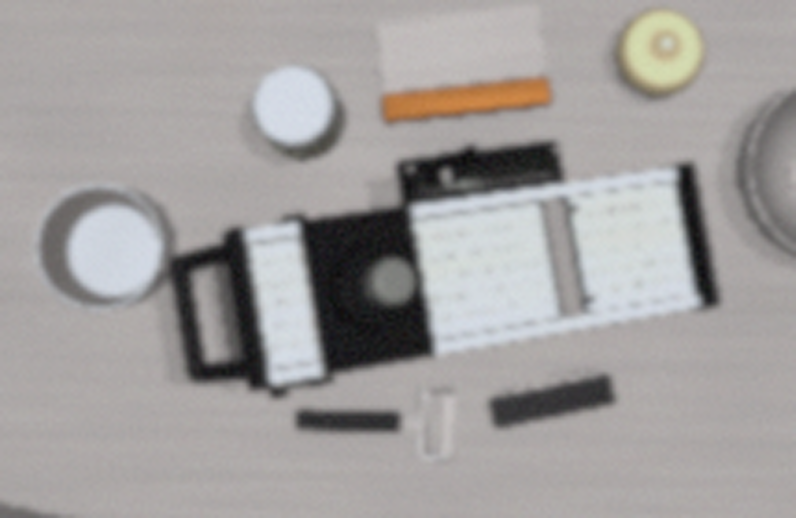

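View pics/side0c.png

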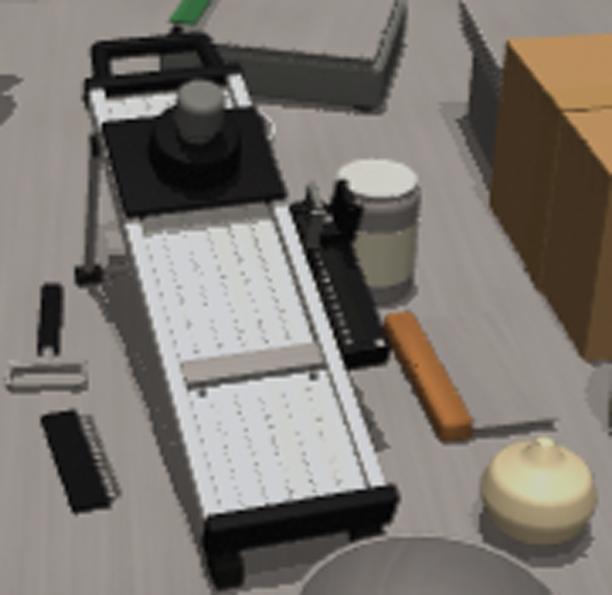

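```bash
cat > h.py <<'E'
import numpy as np
from scipy.spatial.transform import Rotation as R
from scipy.optimize import least_squares
def proj(c,P):
    f=192/np.tan(np.radians(c["vfov"])/2)
    p=R.from_quat(c["attitude"]).inv().apply(np.atleast_2d(P)-c["eye"])
    return np.c_[c["cx"]+f*p[:,0]/p[:,2], c["cy"]+f*p[:,1]/p[:,2]]
def deckR(yaw): return R.from_euler('z',yaw)*R.from_euler('x',0.36)
def D2W(m,p):   # m=(tx,ty,yaw); p deck coords
    return deckR(m[2]).apply(np.atleast_2d(p))+np.array([m[0],m[1],0.112])
E
cat > fit.py <<'E'
from h import *
from bench import viewer
T=viewer.get_calibration("top");S=viewer.get_calibration("side")
ct=lambda u,v:(130+u/3.7,130+v/3.7)
cs=lambda u,v:(180+u/3.4,125+v/3.4)
# (cam, pixel, deck pt or None for y free)
obs=[(T,ct(393,280),0,.084,'k'),(S,cs(201,92),0,.084,'k'),
 (T,ct(410,207),.063,.006,0),(T,ct(675,168),.063,.006,1),(T,ct(435,354),-.063,.006,2),(T,ct(695,307),-.063,.006,3),
 (S,cs(290,205),.063,.006,4),(S,cs(380,485),.063,.006,5),(S,cs(140,245),-.063,.006,6),(S,cs(205,510),-.063,.006,7)]
def res(v):
    m=v[:3];r=[]
    for c,px,x,z,k in obs:
        y=v[3] if k=='k' else v[4+k]
        r+=list((proj(c,D2W(m,[x,y,z]))[0]-px))
    return r
v0=np.r_[.55,.05,.1,.05,0,-.2,0,-.2,0,-.2,0,-.2]
s=least_squares(res,v0,loss='soft_l1')
print(s.x.round(4)); print(np.array(res(s.x)).reshape(-1,2).round(1))
m=s.x[:3]
for y in (-.201,.201):
  for x in(-.063,.063):
    p=proj(T,D2W(m,[x,y,.006]))[0];q=proj(S,D2W(m,[x,y,.006]))[0]
    print(x,y,((p-130)*3.7).round(),((q-[180,125])*3.4).round())
E
python3 fit.py
```

```text
[ 0.5443  0.0369  0.1837  0.1082  0.0558 -0.1964  0.056  -0.1916  0.0553
 -0.1909  0.0352 -0.1882]
[[ 0.1 -0.5]
 [-0.  -0.2]
 [-0.1 -1.3]
 [-0.1 -0.5]
 [-0.  -0.3]
 [ 0.   0.1]
 [-0.5  0.2]
 [ 1.4 -0.3]
 [-2.9  0.3]
 [-1.6  0.2]]
-0.063 -0.201 [704. 306.] [204. 528.]
0.063 -0.201 [679. 165.] [389. 497.]
-0.063 0.201 [265. 383.] [88. 86.]
0.063 0.201 [239. 226.] [242.  71.]
```

```bash
cat >> h.py <<'E'
M=[0.5443,0.0369,0.1837]
def ori(m,flip):
    # tool x=±deck x, tool z=-deck z
    A=deckR(m[2]).as_matrix(); s=-1 if flip else 1
    return R.from_matrix(np.c_[s*A[:,0],-s*A[:,1],-A[:,2]]).as_quat()
E
python3 - <<'E'
from h import *
from bench import manip,viewer
c=viewer.get_calibration("wrist");r=R.from_quat(manip.current_tcp_rot())
print("cam in tool",r.inv().apply(c["eye"]-manip.current_tool_pos()),(r.inv()*R.from_quat(c["attitude"])).as_matrix().round(2))
for fl in(0,1):
  o=ori(M,fl)
  for p in ([0,.16,.2],[0,.16,.06],[0,-.11,.06],[.083,.05,.2],[.083,.05,.02],[.083,-.03,.02],[.083,-.03,.25]):
    q=manip.solve_ik(D2W(M,p)[0],o); print(fl,p,None if q is None else np.round(q,2))
E
```

```text
cam in tool [-1.11744737e-04 -8.08625754e-02 -1.58252225e-01] [[ 1.    0.    0.  ]
 [-0.    0.95  0.3 ]
 [-0.   -0.3   0.95]]
0 [0, 0.16, 0.2] [ 0.    0.21 -0.04  1.67 -0.36  1.33  0.25]
0 [0, 0.16, 0.06] [-0.04  0.31 -0.09  1.85 -0.39  1.03  0.26]
0 [0, -0.11, 0.06] [ 0.25  0.56  0.06  1.72 -0.4   1.08  0.72]
0 [0.083, 0.05, 0.2] [ 0.06  0.44  0.06  1.46 -0.38  1.38  0.4 ]
0 [0.083, 0.05, 0.02] [ 0.05  0.56 -0.05  1.66 -0.39  1.02  0.41]
0 [0.083, -0.03, 0.02] [ 0.16  0.63 -0.05  1.62 -0.37  1.04  0.51]
0 [0.083, -0.03, 0.25] [ 0.17  0.49  0.09  1.33 -0.37  1.49  0.51]
1 [0, 0.16, 0.2] [-1.01  0.5   1.37  1.7  -0.79  1.58 -2.48]
1 [0, 0.16, 0.06] [-1.06  0.72  1.36  1.88 -1.02  1.46 -2.33]
1 [0, -0.11, 0.06] [-0.43  0.89  1.13  1.74 -1.03  1.46 -1.93]
1 [0.083, 0.05, 0.2] [-0.66  0.81  1.36  1.48 -1.02  1.76 -2.27]
1 [0.083, 0.05, 0.02] [-0.77  1.06  1.35  1.69 -1.27  1.62 -2.14]
1 [0.083, -0.03, 0.02] [-0.63  1.14  1.35  1.65 -1.3   1.66 -2.03]
1 [0.083, -0.03, 0.25] [-0.46  0.86  1.35  1.35 -1.04  1.85 -2.18]
```

```bash
python3 - <<'E'
from h import *
from bench import manip,viewer,effector
import cv2
manip.move_pose(D2W(M,[.03,.17,.2])[0],ori(M,0))
c=viewer.get_calibration("wrist");cv2.imwrite("pics/w1.png",viewer.get_image("wrist")[:,:,::-1])
np.save("w1.npy",np.r_[c["eye"],c["attitude"],c["vfov"],c["cx"],c["cy"]])
print(manip.current_clock(),manip.current_tool_pos(),D2W(M,[.03,.17,.2])[0],manip.current_force())
E
```

```text
2.1917 [0.55705375 0.13142004 0.35875939] [0.5576021  0.12953613 0.35906598] [-0.13977631 -0.09551387 -0.63050303]
```

View pics/w1.png

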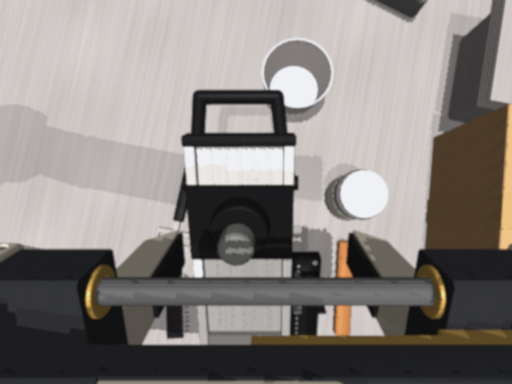

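```bash
python3 - <<'E'
from h import *
a=np.load("w1.npy");c=dict(eye=a[:3],attitude=a[3:7],vfov=a[7],cx=a[8],cy=a[9])
print(proj(c,D2W(M,[[0,.1082,.084],[-.063,.201,.006],[.063,.201,.006]])))
import cv2
im=cv2.imread("pics/w1.png")[80:280,150:350];cv2.imwrite("pics/w1c.png",cv2.resize(im,None,fx=3,fy=3,interpolation=cv2.INTER_CUBIC))
E
```

```text
[[234.31578659 251.45851221]
 [182.98269592 144.46913963]
 [294.65463832 144.85682997]]
```

View pics/w1c.png

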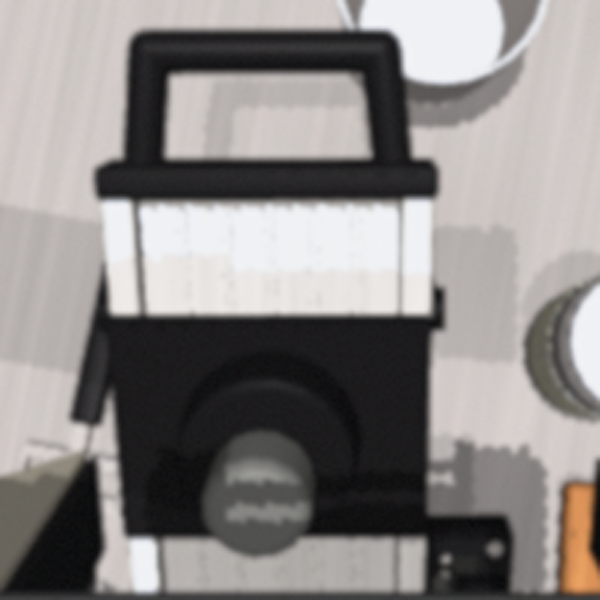

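```bash
python3 - <<'E'
from h import *
a=np.load("w1.npy");c=dict(eye=a[:3],attitude=a[3:7],vfov=a[7],cx=a[8],cy=a[9])
for y in (.14,.15,.16,.17): print(y,proj(c,D2W(M,[[.0,y,.016],[.063,y,.016],[0,y-.096,.016],[0,y-.048,.084]])).round(1).tolist())
E
```

```text
0.14 [[239.3, 198.8], [293.8, 199.0], [240.9, 271.8], [234.7, 266.1]]
0.15 [[239.1, 190.5], [294.0, 190.7], [240.8, 264.7], [234.5, 257.1]]
0.16 [[238.9, 182.1], [294.3, 182.3], [240.6, 257.5], [234.2, 248.0]]
0.17 [[238.7, 173.5], [294.6, 173.7], [240.4, 250.2], [233.9, 238.6]]
```

```bash
python3 - <<'E'
from h import *
from bench import manip,viewer,effector
import cv2
o=ori(M,0);dy=deckR(M[2]).as_matrix()
def fd(): return dy.T@np.array(manip.current_force())
def pd(): return dy.T@(np.array(manip.current_tool_pos())-[M[0],M[1],.112])
effector.close(5)
manip.servo_line(D2W(M,[0,.155,.15])[0],o,vel=.15)
print(manip.current_clock(),fd().round(1),pd().round(4),manip.current_finger_gap())
manip.servo_line(D2W(M,[0,.153,.064])[0],o,vel=.12)
print(manip.current_clock(),fd().round(1),pd().round(4))
f0=fd()
manip.servo_line(D2W(M,[0,.11,.064])[0],o,vel=.1)
print(manip.current_clock(),fd().round(1),pd().round(4))
manip.servo_line(D2W(M,[0,-.07,.064])[0],o,vel=.12)
print(manip.current_clock(),fd().round(1),pd().round(4))
y=-.07
while y>-.14:
    y-=.004
    manip.servo_line(D2W(M,[0,y,.064])[0],o,vel=.05)
    f=fd(); print(round(y,3),round(manip.current_clock(),2),f.round(1),pd().round(4))
    if f[1]-f0[1]>12: break
E
```

```text
4.175 [0.1 0.4 0.8] [0.0006 0.1552 0.1506] 0.0005619743050712545
5.0417 [-0.9  0.1  1.1] [0.0007 0.153  0.0648]
5.625 [ 0.1  0.8 -0.6] [-0.0002  0.1095  0.0641]
7.275 [-0.7  0.7  0.6] [-0.0008 -0.07    0.0638]
-0.074 7.53 [-0.8  1.1 -0.3] [-0.0004 -0.0739  0.0638]
-0.078 7.78 [-0.7  0.   0.2] [-0.0001 -0.0783  0.0639]
-0.082 8.03 [-0.3  0.8  0.7] [ 0.     -0.0825  0.064 ]
-0.086 8.28 [-0.6  2.2  0.3] [ 0.0001 -0.0866  0.0641]
-0.09 8.53 [-0.1  0.1 -1.2] [ 0.0001 -0.0906  0.0641]
-0.094 8.78 [-0.2  0.2 -0.6] [ 0.0001 -0.0946  0.0641]
-0.098 9.03 [ 0.7  0.9 -0.5] [ 0.0001 -0.0986  0.0641]
-0.102 9.28 [ 0.7  0.8 -0.4] [ 0.     -0.1026  0.0641]
-0.106 9.53 [0.8 1.5 0.8] [ 0.     -0.1066  0.064 ]
-0.11 9.78 [-0.4  1.6 -0.2] [-0.     -0.1105  0.064 ]
-0.114 10.03 [ 0.5  0.3 -0.5] [-0.     -0.1145  0.064 ]
-0.118 10.28 [0.4 1.4 1.2] [-0.     -0.1183  0.064 ]
-0.122 10.53 [-2.1  9.5  4.6] [ 0.     -0.1188  0.0639]
-0.126 10.78 [-3.9 15.3  9. ] [ 1.000e-04 -1.189e-01  6.380e-02]
```

```bash
python3 - <<'E'
from h import *
from bench import manip,viewer,effector
import cv2
o=ori(M,0)
manip.servo_line(D2W(M,[0,-.108,.064])[0],o,vel=.08)
manip.servo_line(D2W(M,[0,-.10,.14])[0],o,vel=.15)
effector.open_jaws()
manip.servo_line(D2W(M,[.083,-.02,.16])[0],o,vel=.15)
c=viewer.get_calibration("wrist");im=viewer.get_image("wrist")[:,:,::-1];cv2.imwrite("pics/w2.png",im)
np.save("w2.npy",np.r_[c["eye"],c["attitude"],c["vfov"],c["cx"],c["cy"]])
cv2.imwrite("pics/top2.png",viewer.get_image("top")[:,:,::-1])
s=viewer.get_image("side")[:,:,::-1]
cv2.imwrite("pics/side2c.png",cv2.resize(s[125:300,180:360],None,fx=3.4,fy=3.4,interpolation=cv2.INTER_CUBIC))
print(manip.current_clock(),manip.current_force())
E
```

```text
14.35 [ 0.09805581 -0.24339303 -0.17794192]
```

View pics/w2.png

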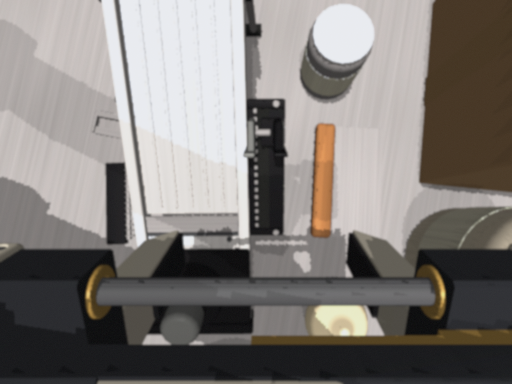

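View pics/side2c.png

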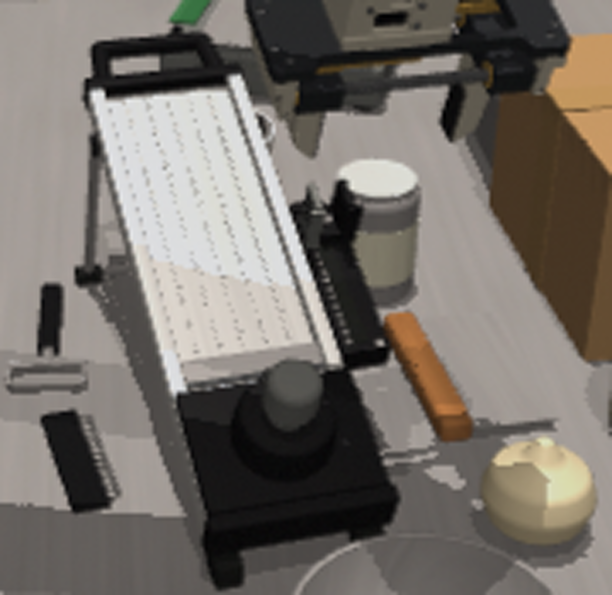

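```bash
python3 - <<'E'
import cv2
im=cv2.imread("pics/w2.png")[85:185,220:320];im=cv2.convertScaleAbs(im,alpha=1.7,beta=15);cv2.imwrite("pics/w2c.png",cv2.resize(im,None,fx=6,fy=6,interpolation=cv2.INTER_CUBIC))
E
```

```text
(no output)
```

View pics/w2c.png

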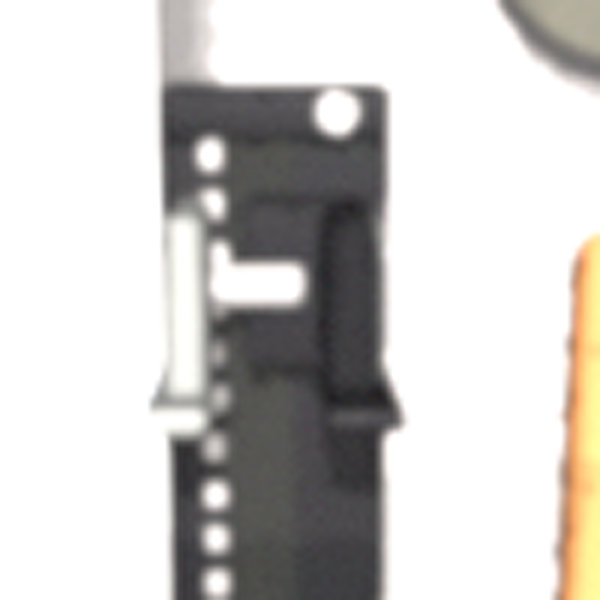

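```bash
python3 - <<'E'
from h import *
a=np.load("w2.npy");c=dict(eye=a[:3],attitude=a[3:7],vfov=a[7],cx=a[8],cy=a[9])
f=lambda P:((proj(c,D2W(M,P))-[220,85])*6).round().tolist()
for y in (.03,.04,.05,.06):
  print(y,"catch tab top outer face ends",f([[.067,y+.013,.052],[.067,y-.013,.052]]),"fixed",f([[.097,y+.013,.052],[.097,y-.013,.052]]),"rests",f([[.063,y-.014,.052],[.063,y-.018,.052],[.101,y-.014,.052],[.101,y-.018,.052]]))
for y in (.07,.08,.09,.1): print(y,"guide edge",f([[.066,y,.006],[.1,y,.006]]))
print("rail",f([[.063,0.1,.006],[.063,.02,.006]]))
E
```

```text
0.03 catch tab top outer face ends [[160.0, 196.0], [163.0, 383.0]] fixed [[376.0, 195.0], [373.0, 382.0]] rests [[136.0, 390.0], [136.0, 417.0], [401.0, 389.0], [401.0, 417.0]]
0.04 catch tab top outer face ends [[158.0, 121.0], [162.0, 312.0]] fixed [[377.0, 120.0], [374.0, 312.0]] rests [[134.0, 319.0], [135.0, 348.0], [402.0, 319.0], [402.0, 347.0]]
0.05 catch tab top outer face ends [[157.0, 44.0], [161.0, 240.0]] fixed [[378.0, 44.0], [375.0, 240.0]] rests [[132.0, 247.0], [133.0, 276.0], [404.0, 247.0], [403.0, 276.0]]
0.06 catch tab top outer face ends [[156.0, -35.0], [159.0, 166.0]] fixed [[380.0, -35.0], [377.0, 166.0]] rests [[131.0, 173.0], [131.0, 203.0], [405.0, 173.0], [405.0, 203.0]]
0.07 guide edge [[167.0, 1.0], [382.0, 1.0]]
0.08 guide edge [[166.0, -67.0], [383.0, -67.0]]
0.09 guide edge [[165.0, -136.0], [385.0, -136.0]]
0.1 guide edge [[164.0, -207.0], [386.0, -207.0]]
rail [[144.0, -207.0], [154.0, 320.0]]
```

```bash
cat > grab.py <<'E'
from h import *
from bench import manip,viewer,effector
import cv2
o=ori(M,0);dy=deckR(M[2]).as_matrix()
def fd(): return dy.T@np.array(manip.current_force())
def pd(): return dy.T@(np.array(manip.current_tool_pos())-[M[0],M[1],.112])
X=.0851
def go(y,z=.018,v=.05,x=X): manip.servo_line(D2W(M,[x,y,z])[0],o,vel=v)
def st(*a): print(*a,round(manip.current_clock(),2),fd().round(1),pd().round(4),round(manip.current_finger_gap(),4))
E
python3 - <<'E'
from grab import *
go(.027,.1,.15); st("above")
go(.027,.018,.1); st("down")
cv2.imwrite("pics/w3.png",viewer.get_image("wrist")[:,:,::-1])
s=viewer.get_image("side")[:,:,::-1]
cv2.imwrite("pics/side3c.png",cv2.resize(s[140:260,230:350],None,fx=5,fy=5,interpolation=cv2.INTER_CUBIC))
E
```

```text
above 15.01 [0.4 0.4 1.4] [0.0853 0.0261 0.1006] 0.0917
down 15.97 [-0.1  0.1 -0. ] [0.0857 0.0267 0.0188] 0.0915
```

View pics/w3.png

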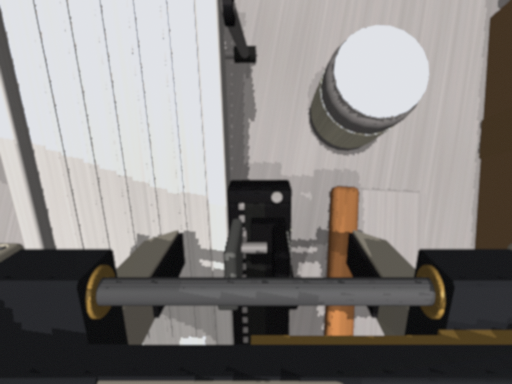

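View pics/side3c.png

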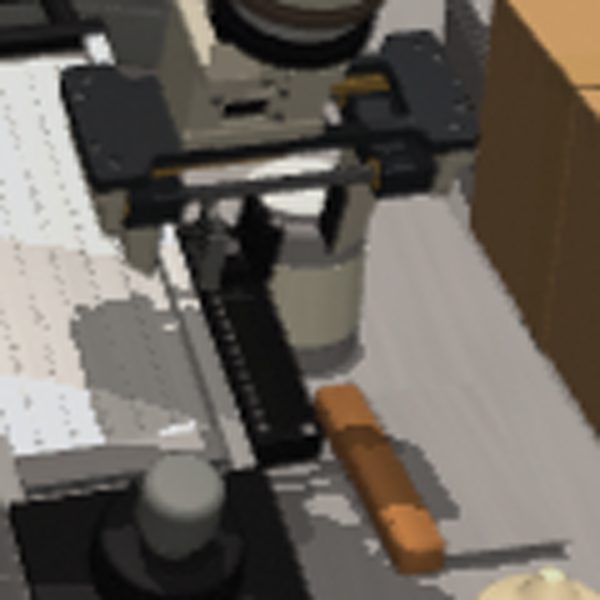

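```bash
python3 - <<'E'
from grab import *
effector.close(26); st("closed")
f0=fd()
np.save("f0.npy",f0)
go(.022,v=.03); st("5mm")
go(.017,v=.03); st("10mm")
E
```

```text
closed 17.14 [ 2.1 -0.8 -0.8] [0.0853 0.027  0.018 ] 0.0234
5mm 17.46 [2.5 1.  0.2] [0.0854 0.0221 0.018 ] 0.0234
10mm 17.77 [ 2.8  0.9 -1. ] [0.0854 0.0164 0.018 ] 0.0234
```

```bash
python3 - <<'E'
from grab import *
f0=np.load("f0.npy")
go(.006,v=.05); st("to .006")
y=.006
while y>-.056:
    y-=.002
    go(y,v=.03); f=fd(); st(round(y,4))
    if abs(f[1]-f0[1])>6: break
E
```

```text
to .006 18.14 [ 5.2 -1.8 -4. ] [0.0854 0.0042 0.018 ] 0.0237
0.004 18.39 [ 4.9  0.2 -3.1] [0.0855 0.0036 0.0181] 0.0236
0.002 18.64 [ 4.9  1.3 -2.6] [0.0854 0.0024 0.018 ] 0.0237
0.0 18.89 [ 4.7  1.1 -1.2] [0.0854 0.0007 0.018 ] 0.0233
-0.002 19.14 [ 3.8  1.9 -2.2] [ 0.0855 -0.0012  0.018 ] 0.0239
-0.004 19.39 [ 4.6  1.8 -1.5] [ 0.0855 -0.0031  0.018 ] 0.0235
-0.006 19.64 [ 5.4  1.6 -2.5] [ 0.0855 -0.0052  0.018 ] 0.0236
-0.008 19.89 [ 5.7  1.8 -2. ] [ 0.0855 -0.0072  0.018 ] 0.0236
-0.01 20.14 [ 4.6  2.  -1.6] [ 0.0855 -0.0091  0.018 ] 0.0237
-0.012 20.39 [ 4.4  1.4 -1.9] [ 0.0855 -0.0111  0.018 ] 0.0235
-0.014 20.64 [ 5.   1.6 -1.9] [ 0.0855 -0.0132  0.018 ] 0.0236
-0.016 20.89 [ 4.6  2.  -1.8] [ 0.0855 -0.0151  0.018 ] 0.0236
-0.018 21.14 [ 4.6  1.5 -2.6] [ 0.0856 -0.0171  0.018 ] 0.0234
-0.02 21.39 [ 4.8  1.9 -2.3] [ 0.0856 -0.0191  0.018 ] 0.0234
-0.022 21.64 [ 4.1  1.3 -1.9] [ 0.0856 -0.0211  0.018 ] 0.0235
-0.024 21.89 [ 5.   1.5 -1.9] [ 0.0856 -0.0231  0.018 ] 0.0235
-0.026 22.14 [ 5.2  0.8 -2.7] [ 0.0856 -0.0251  0.018 ] 0.0234
-0.028 22.39 [ 5.3  1.9 -2.7] [ 0.0856 -0.0271  0.018 ] 0.0235
-0.03 22.64 [ 3.9  1.4 -1.6] [ 0.0857 -0.0291  0.018 ] 0.0235
-0.032 22.89 [ 5.6  1.9 -2.4] [ 0.0857 -0.0311  0.018 ] 0.0234
-0.034 23.14 [ 5.   1.7 -3. ] [ 0.0856 -0.0331  0.018 ] 0.0233
-0.036 23.39 [ 5.1  1.1 -2.5] [ 0.0857 -0.035   0.0181] 0.0236
-0.038 23.64 [ 5.3  1.4 -1.2] [ 0.0857 -0.037   0.018 ] 0.0233
-0.04 23.89 [ 5.3  0.9 -2.6] [ 0.0857 -0.039   0.018 ] 0.0235
-0.042 24.14 [ 4.6  1.2 -2.2] [ 0.0857 -0.041   0.018 ] 0.0237
-0.044 24.39 [ 5.3  2.1 -2.6] [ 0.0857 -0.043   0.018 ] 0.0234
-0.046 24.64 [ 4.9  1.6 -2. ] [ 0.0857 -0.0449  0.018 ] 0.0234
-0.048 24.89 [ 5.3  1.4 -2.4] [ 0.0857 -0.047   0.018 ] 0.023
-0.05 25.14 [ 4.7  5.5 -0.7] [ 0.0857 -0.0472  0.018 ] 0.0237
```

```bash
python3 - <<'E'
from grab import *
go(-.0525,v=.03); st("push")
manip.sleep(.2); st("hold")
go(-.0495,v=.03); st("ease")
effector.open_jaws(); st("open")
manip.sleep(.2)
go(-.0472,.1,.12); st("up")
go(-.10,.16,.15); 
c=viewer.get_calibration("wrist");cv2.imwrite("pics/w4.png",viewer.get_image("wrist")[:,:,::-1])
np.save("w4.npy",np.r_[c["eye"],c["attitude"],c["vfov"],c["cx"],c["cy"]])
s=viewer.get_image("side")[:,:,::-1]
cv2.imwrite("pics/side4c.png",cv2.resize(s[140:290,210:350],None,fx=4,fy=4,interpolation=cv2.INTER_CUBIC))
im=cv2.imread("pics/w4.png")[85:245,200:340];im=cv2.convertScaleAbs(im,alpha=1.7,beta=15);cv2.imwrite("pics/w4c.png",cv2.resize(im,None,fx=4,fy=4,interpolation=cv2.INTER_CUBIC))
st("view")
E
```

```text
push 25.39 [2.3 8.4 1.8] [ 0.0857 -0.0473  0.018 ] 0.0238
hold 25.59 [2.6 9.1 1.4] [ 0.0858 -0.0473  0.018 ] 0.0236
ease 25.84 [ 4.3  4.  -1.6] [ 0.0857 -0.0472  0.018 ] 0.0236
open 27.02 [-0.1  0.3 -0.1] [ 0.0851 -0.0495  0.018 ] 0.0921
up 28.05 [ 0.3 -0.  -0.4] [ 0.0846 -0.047   0.0992] 0.0915
view 28.83 [-0.1 -0.2 -0.4] [ 0.085  -0.0983  0.1585] 0.092
```

View pics/w4.png

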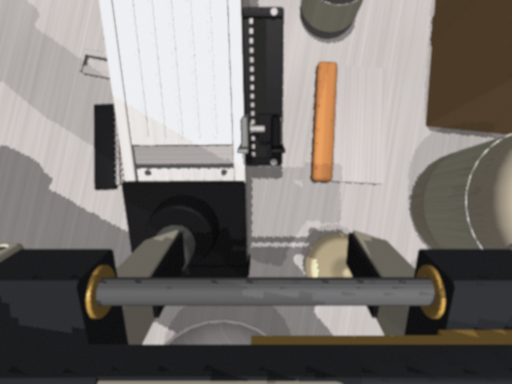

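View pics/w4c.png

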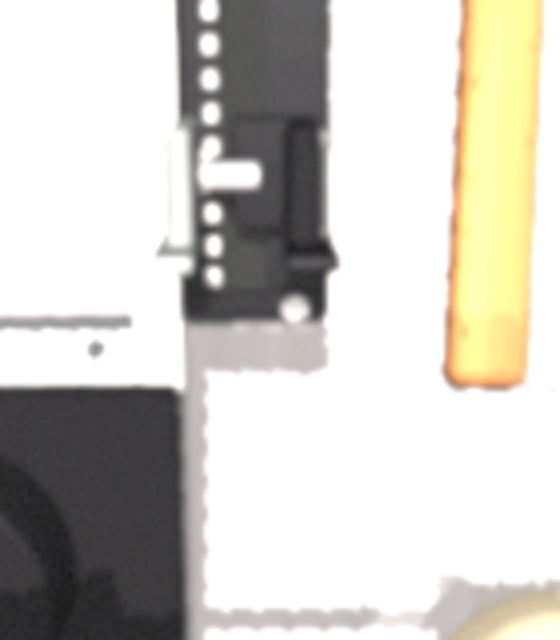

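View pics/side4c.png

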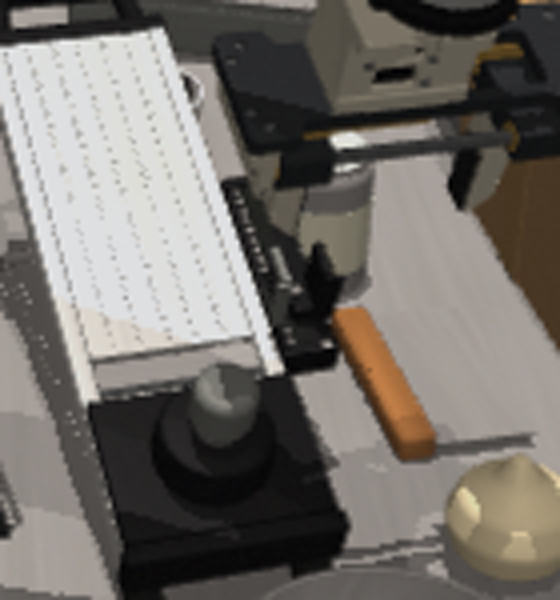

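```bash
python3 - <<'E'
from h import *
a=np.load("w4.npy");c=dict(eye=a[:3],attitude=a[3:7],vfov=a[7],cx=a[8],cy=a[9])
f=lambda P:((proj(c,D2W(M,P))-[200,85])*4).round(1).tolist()
y=-.047+.001
for k in (0,-.004): print(k,f([[.0676+k,y,.052],[.0976,y,.052],[.0676+k,y+.013,.052],[.0676+k,y-.013,.052]]))
print("rail",f([[.063,-.05,.006]]),"plate uphill edge y at -.147 knob",f([[0.06,-.099,.016],[0.06,-.095,.016]]))
E
cat >> /dev/null; python3 - <<'E'
import cv2
im=cv2.imread("pics/w4.png")[105:165,230:295];cv2.imwrite("pics/w4d.png",cv2.resize(cv2.convertScaleAbs(im,alpha=1.1),None,fx=9,fy=9,interpolation=cv2.INTER_CUBIC))
E
```

```text
0 [[177.3, 185.9], [319.9, 186.0], [176.1, 122.3], [178.5, 247.7]]
-0.004 [[158.3, 185.9], [319.9, 186.0], [156.8, 122.2], [159.7, 247.7]]
rail [[171.1, 182.6]] plate uphill edge y at -.147 knob [[160.4, 385.2], [160.0, 369.7]]
```

View pics/w4d.png

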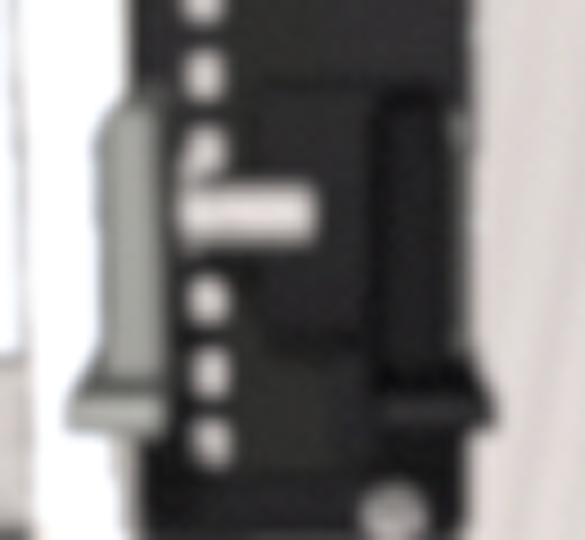

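```bash
python3 - <<'E'
from grab import *
go(-.115,.105,.15); st("v")
c=viewer.get_calibration("wrist");im=viewer.get_image("wrist")[:,:,::-1];cv2.imwrite("pics/w5.png",im)
np.save("w5.npy",np.r_[c["eye"],c["attitude"],c["vfov"],c["cx"],c["cy"]])
f=lambda P:proj(c,D2W(M,P)).round(1).tolist()
y=-.046
for k in (0,-.004): print(k,f([[.0676+k,y,.052],[.0976,y,.052],[.0676+k,y+.013,.052],[.0676+k,y-.013,.052]]))
cv2.imwrite("pics/w5c.png",cv2.resize(cv2.convertScaleAbs(im[75:155,220:310],alpha=1.3,beta=10),None,fx=7,fy=7,interpolation=cv2.INTER_CUBIC))
E
```

```text
v 29.37 [0.1 0.3 0.6] [ 0.0852 -0.1145  0.1048] 0.0917
0 [[238.1, 116.5], [283.5, 116.5], [237.6, 95.8], [238.5, 136.3]]
-0.004 [[232.0, 116.4], [283.5, 116.5], [231.4, 95.8], [232.6, 136.3]]
```

View pics/w5c.png

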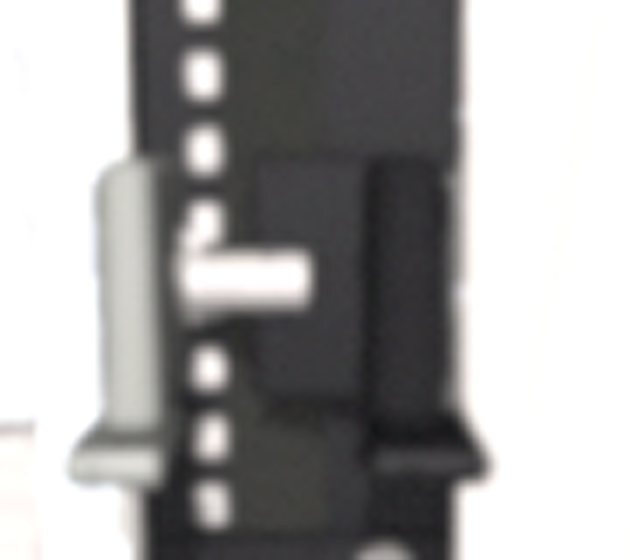

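```bash
python3 - <<'E'
import cv2,numpy as np
for n,r,c0,c1 in(("w2",(126,146),240,292),("w4",(118,140),236,290),("w5",(104,132),226,292)):
    g=cv2.imread(f"pics/{n}.png").mean(2)[r[0]:r[1],c0:c1].mean(0); print(n,c0,g.round().astype(int).tolist())
E
```

```text
w2 240 [236, 236, 236, 236, 235, 226, 184, 131, 124, 139, 144, 142, 131, 107, 83, 90, 106, 103, 90, 83, 81, 81, 81, 82, 81, 82, 82, 82, 79, 71, 57, 41, 30, 21, 18, 22, 26, 29, 29, 29, 28, 29, 40, 71, 120, 166, 191, 197, 198, 196, 195, 195]
w4 236 [240, 240, 239, 232, 198, 147, 136, 146, 150, 145, 128, 99, 70, 69, 97, 126, 140, 135, 119, 97, 82, 78, 78, 80, 81, 82, 80, 76, 65, 49, 40, 38, 38, 37, 31, 22, 21, 25, 29, 31, 31, 30, 29, 39, 61, 91, 135, 177, 194, 195, 195, 196, 197, 197]
w5 226 [233, 239, 240, 240, 240, 239, 229, 189, 143, 134, 145, 151, 152, 148, 137, 115, 84, 58, 55, 69, 91, 117, 136, 140, 133, 116, 93, 79, 77, 76, 75, 77, 78, 79, 79, 79, 77, 69, 53, 41, 39, 39, 39, 39, 37, 30, 20, 20, 25, 28, 30, 32, 32, 32, 30, 29, 30, 44, 74, 115, 158, 186, 195, 195, 195, 196]
```

```bash
python3 - <<'E'
from grab import *
go(-.046,.1,.15,x=.0806)
go(-.046,.018,.1,x=.0806); st("down")
effector.close(3); st("felt")
effector.open_jaws(); st("open")
go(-.046,.1,.12,x=.0806); go(-.115,.13,.15); st("up")
cv2.imwrite("pics/w6.png",viewer.get_image("wrist")[:,:,::-1])
t=viewer.get_image("top")[:,:,::-1]; cv2.imwrite("pics/top6.png",t)
im=cv2.imread("pics/w6.png")[75:235,200:340];cv2.imwrite("pics/w6c.png",cv2.resize(cv2.convertScaleAbs(im,alpha=1.3),None,fx=3.7,fy=3.7,interpolation=cv2.INTER_CUBIC))
E
```

```text
down 30.99 [-0.2  0.2 -0.7] [ 0.0811 -0.0464  0.0187] 0.0921
felt 31.93 [ 0.9  0.7 -0.4] [ 0.0808 -0.046   0.0181] 0.0342
open 32.97 [-1.   0.5  1.2] [ 0.0806 -0.046   0.018 ] 0.092
up 34.45 [-0.   1.4 -0.3] [ 0.085  -0.1141  0.1291] 0.0921
```

View pics/w6c.png

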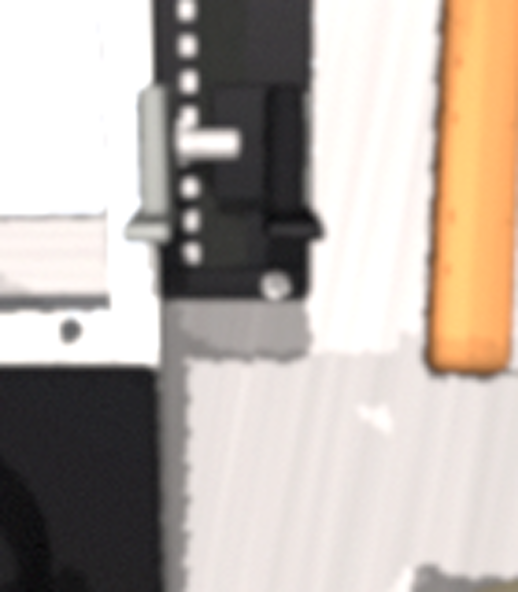

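View pics/top6.png

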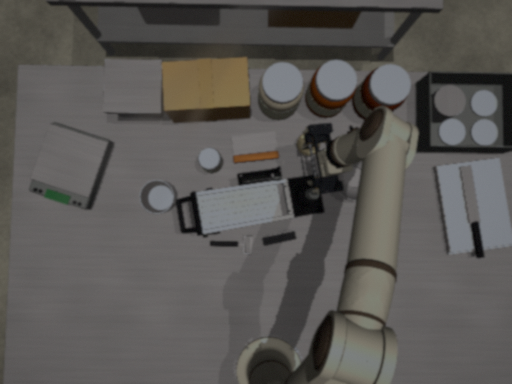

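```bash
python3 - <<'E'
from grab import *
go(-.1,.19,.15); st("clear")
manip.hand_in()
E
```

```text
clear 35.11 [-0.3  0.2 -1.4] [ 0.085  -0.0995  0.1896] 0.0914
the job is handed in; nothing more can be done
```

The mandoline is closed up: the food holder is down against the bottom bar and the selector is home with its catch in the lock. I handed the job in at about 35 s with the arm clear of everything; no verdict was reported.

- **Holder:** I pushed it down by the knob with the fingers shut. It stopped firmly, with the force rising to about 15 N and no further movement. The later pictures show its plate against the black bottom bar.
- **Selector:** I squeezed it with 26 N, which left the jaws 23.4 mm apart, so the catch was fully in. I slid it downhill about 74 mm in small steps until it met the stop. I confirmed the stop at about 9 N along the guide, under the 30 N limit, then eased off and let go.
- **Catch:** I closed the jaws on both tabs with only 3 N to check it. The gap was 34.2 mm, which puts the catch at about -4 mm, in the lock. My readings from the pictures disagreed somewhat, mostly -2.4 to -3.4 mm with one at -4.3 mm. I trusted the jaw measurement because the picture readings were limited by pixel blur.
- **Other things on the table:** Those in view in the last top picture lie where they were at the start. The arm hid the onion and most of the bowl in that picture. The onion looked undisturbed in the earlier side pictures, and nothing I felt suggested a touch.

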